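Show a circuit board to the inspection camera, then pin it in the test fixture

ROBOT

A 6-joint arm with a two-finger parallel gripper is mounted at the origin on the work surface. World frame = base frame: x ahead of the robot, y to its left, z up, the work surface at z = 0. Lengths are in m, angles in rad, forces in N, time in s.
With the tool pointing down it reaches from about 0.35 to 0.975 m from the base axis. Payload 4.9 kg.
Tool frame: the origin (TCP) lies between the finger pads, 19 mm behind the fingertips; this is the grasp point; z points along the fingers, y is the direction in which the jaws open and shut (so a half turn about z gives the same grasp; the last joint's range is limited). The gripper opens to 85 mm and grips with 20 to 120 N. Pads are 22 mm wide; open, the fingers measure 114 mm over their backs; the gripper's body (76 mm by 85 mm) begins 54 mm behind the grasp point. The pads swing forward as they close: fully open they stand 13 mm farther back than shut.
Start: joints at [1.082, 0.053, 1.613, -0, 1.476, -0.119], TCP at [0.226, 0.583, 0.25] pointing down, gripper open.
Joint ranges: [-3.01, 3.01], [-1.01, 2.22], [0.06, 2.58], [-1.02, 4.17], [0.09, 2.62], [-3.14, 3.14]. Speed limits (rad/s): [2.57, 2.57, 3.14, 3.14, 3.14, 3.14].

INTERFACE

Orientations are given as a unit quaternion [w, x, y, z].
In Python, from plant import state, grab_frame, camera_params, job_done, boxes_of gives the robot as it stands.
- The arm moves only by the tool step_arm, never from a script. Its argument "steps" is a list of rows, each a list of 4 numbers: the shift along the tool's x, y, z in mm, then the turn about the tool's z in degrees. A call has 1 to 8 rows; each row shifts and turns the pose as measured when the row begins, along the tool's axes as they then stand; what a row does not reach is not made up. A row lasts 1/10 s, in which the tool goes at most 50 mm and 8.59 degrees, less where a joint would pass 70% of its speed; a pose out of reach is approached as far as the arm can. A call is refused whole if a number of a shift passes 50 or a number of a turn 8.59, either way. A call with a gripper value outside its range is refused whole. "claw" is the opening in per cent of the stroke, from 0 (shut) to 100 (fully open), set as the call begins (left out, the last holds). The fingers move at their own pace and stop on an object; the grip force is fixed at half the most. Time passes only in rows, so rows that do not move let the fingers close. It gives the time, the measured TCP pose, the force and the opening at its end, in the units of the state.
- state(): the state, without advancing time (a new reading comes with each control period).
- grab_frame(name): name is "scene" or "side" or "wrist"; returns (picture, depth): 420x560x3 uint8, red, green, blue; 420x560 float32, m along the optical axis (not along the pixel's ray), 0 where there is no reading.
- camera_params(name): a dict with "mtx" (3x3 intrinsics, pixels), "k1" (the pictures are not rectified: a ray, as slopes to the right and down, at radius r is drawn at 1 + k1 r^2 times it, then the intrinsics apply), "extrinsics" (4x4, takes a point from camera to world coordinates); the wrist camera has in their place "T_tool_cam" (4x4, takes a point from camera to tool coordinates, whose origin is the TCP and whose axes are the flange's). Camera axes: x right, y down, z forward; pixel columns grow to the right and rows downward; lengths in m; the calibration is good to about 2 mm. A picture is of the moment at which its call begins: read the wrist's pose just before it. camera_params takes no time and is no camera call.
- job_done(): hands the job in, once; it reports no verdict.
Trained networks look in the newest picture that a camera, given by its name, has taken for a name from the list of things; names that differ only in an ending like _2 or _b are one class to them, and where a whole thing is asked for, a point or a joint stands for the part that bears it (a point fixed in the world has none). Each returns a list of dicts, best first, with "p" (0 to 1); they miss things now and then, are a little off and sometimes report something else, mostly with a low value. They report only what shows in the picture. A call takes as long as a camera call.
- boxes_of(camera, label): "box" ([left, top, width, height] in pixels, round what is visible of it).
The state is a dict: "time": time; "joint_pos": joint angles; "joint_vel": joint speeds; "joint_efforts": joint torques, N m; "tool_pos": TCP position; "tool_rot": TCP orientation; "contact_force": force on the tool from outside, world axes, zero at the start; "ft_torque": the same for the moment, N m; "gripper_width": opening from 0.0 (shut) to 1.0 (fully open).
Only numpy, scipy, OpenCV 4.12 (cv2) and the standard library are available. Lean on these libraries where they do the work, as an engineer would, in place of code of your own. Each camera call takes 0.05 s, during which the arm holds its last target. There are 200 camera calls.

TASK

Take the circuit board that has a steel eyelet tab by its heat sink, lift it over the upward-looking inspection camera and hold it still and level there for two full seconds, centred between the two pointer tips, at their height, with its long edges facing the pointers. Then lay it gently into the black test fixture, feet flat down between the guide pegs with the eyelet over the fixture's hole, let go, and put the locking pin from its holder fully down through the eyelet into that hole. Leave the other board and everything else on the bench where it is, and do not drop, tip or slam the board.

Things in the scene. Friction and masses are not known exactly. Their poses are not given: they have to be found in the camera images.
- board: The board to test: green, 80 (its x) x 120 (its y) x 3 mm, 0.2 kg, on four brass corner feet 8 mm tall, with a steel tab 30 mm wide at its +y end (to y = 90 mm) holding the eyelet. Origin: centre, at the bottom of the feet; top face 11 mm above. Finned aluminium heat sink in the middle, 22 mm wide in x, 50 mm long, top at 43 mm. Starts on the bench at the left, near or far.
- board_middle (a point): Middle of the green board's thickness, 9.5 mm above board's origin; this point goes to view.
- heatsink (a point): On the axis of the heat sink, 34 mm above board's origin: a good TCP position for the grasp, pointing down, fingers closing along the board's x.
- eyelet (a point): Centre of the eyelet's upper mouth on the board: a 13 mm through hole in the 3 mm thick tab, at x = 0, y = 74 mm, 11 mm above the origin of board.
- plain_board: The other board: same green board and heat sink, but with no tab and no eyelet. Not to be moved. Origin as for board.
- viewer: Inspection camera, fixed: grey box 80 mm tall on a base 172 (x) x 130 mm, round window looking up. At x = +77 and -77 mm stand steel posts, 218 mm tall, each with a thin pointer running inward at 200 mm height, tips at x = +59 and -59 mm. Origin: centre of its underside. Bring the board in from above.
- view (a point): The marked viewing pose: the point midway between the two pointer tips, 200 mm above the bench; axes as viewer. The board is held with its y axis along the viewer's y (either way round), so that its long edges face the pointers.
- fixture: Test fixture, fixed: black block 25 mm tall, 116 mm in x, y from -82 to +110 mm, aluminium from y = 60 on. Origin: below the seat's middle, at bench level. Eight steel guide pegs 17 mm tall, tapered, stand round the seat, two at each edge, and leave the board 1.5 mm of play each side plus 2.5 mm lead-in. The board's x and y go along the fixture's x and y, eyelet end to +y.
- fixture_seat (a point): Middle of the seat on the fixture's top face, 25 mm above the bench: board's origin goes here.
- fixture_hole (a point): Mouth of the fixture's hole in its top face, at y = 74 mm, 25 mm above the bench: a 10 mm vertical hole through the block, chamfered 2 mm. With the board seated the eyelet's top is 11 mm above this mouth.
- pin: Steel locking pin, 60 g, upright in the holder, z up. Origin: the shank's lower tip. Shank 8 mm thick, tapered tip, 32 mm long; collar 20 mm across from 32 to 38 mm; round grip 14 mm across from 38 to 68 mm. At the start the tip is 4 mm above the bench. Fully in, the collar rests on the steel tab and the tip is 21 mm below the fixture hole's mouth.
- pin_grip (a point): On the axis of the pin's grip, 60 mm above its tip: a good TCP position for the grasp, pointing down (the fingertips stay clear of the collar).
- holder: Aluminium block 45 x 45 x 36 mm, fixed, with a 12 mm hole in which the pin stands, its collar on the block's top. Origin: centre of its underside.
- connector: Bystander: grey connector hood, 45 x 32 x 15 mm, origin at its underside.
- screwdriver: Bystander: screwdriver lying near the robot's right.
- meter: Bystander: grey multimeter 80 x 150 x 35 mm, lying at the far right, origin at its underside.
- spool: Bystander: grey spool 60 mm across, 46 mm tall, standing at the far side.
- brush: Bystander: cleaning brush lying at the far left.
- jar: Bystander: closed jar 56 mm across, 80 mm tall, at the right.

How it is judged:
By the outcome, as a careful person would: the job done as asked, in the order asked, and still so for the second after the job is handed in, with the robot touching nothing.
It also fails if it takes over 72 s, if anything falls off the work surface, if the arm or the gripper's body presses on something with over 40 N, if the wrist force passes 120 N, or if a joint passes its speed limit or range.

## Working session

There is one attempt and no reset: what is moved stays moved. The work goes in short steps, Python scripts to look and compute and a tool call to move; the robot and the scene stay as the last step left them, time stands still between calls to the robot, and variables do not carry over. Pictures are saved under pics/ and viewed, about 8 in all and at most 12, crops included, and the job is handed in when it is done.

Besides the shell and the picture viewer there is one more tool, called after "Emit:" by a JSON object that holds its "api" and its "payload". step_arm: Moves the arm, as the interface text tells. Its arguments: {"type":"object","properties":{"steps":{"type":"array"},"claw":{"type":"number"}},"required":["steps"]}

```bash
ls; mkdir -p pics
cat > h.py <<'E'
import numpy as np, cv2
from scipy.spatial.transform import Rotation as R
from plant import state, grab_frame, camera_params, job_done, boxes_of
def rot(q): return R.from_quat([q[1],q[2],q[3],q[0]]).as_matrix()
def pose(s):
    T=np.eye(4);T[:3,:3]=rot(s['tool_rot']);T[:3,3]=s['tool_pos'];return T
def shot(name,fn=None):
    s=state();im,d=grab_frame(name);c=camera_params(name)
    E=np.array(c['extrinsics']) if 'extrinsics' in c else pose(s)@np.array(c['T_tool_cam'])
    if fn: cv2.imwrite('pics/'+fn,im[:,:,::-1])
    return im,d,np.array(c['mtx']),c['k1'],E
def cloud(d,K,k1,E):
    v,u=np.mgrid[0:d.shape[0],0:d.shape[1]]
    p=np.stack([u,v],-1).reshape(-1,1,2).astype(float)
    n=cv2.undistortPoints(p,K,np.array([k1,0,0,0,0.])).reshape(*d.shape,2)
    P=np.dstack([n[...,0]*d,n[...,1]*d,d])@E[:3,:3].T+E[:3,3]
    P[d<=0]=np.nan
    return P
def proj(X,K,k1,E):
    X=np.atleast_2d(X);c=(X-E[:3,3])@E[:3,:3]
    return cv2.projectPoints(c,np.zeros(3),np.zeros(3),K,np.array([k1,0,0,0,0.]))[0].reshape(-1,2)
E
cat > a.py <<'E'
from h import *
s=state();print(s)
for cam in ['scene','side','wrist']:
    im,d,K,k1,E=shot(cam,cam+'0.png');P=cloud(d,K,k1,E)
    np.savez('pics/'+cam+'0.npz',P=P,im=im)
    print(cam,E[:3,3].round(3),E[:3,2].round(2),K[0,0],k1)
    for l in ['board','plain_board','eyelet','heatsink','viewer','fixture','fixture_hole','pin','holder']:
        for b in boxes_of(cam,l)[:3]:
            x,y,w,h=b['box'];u,v=int(x+w/2),int(y+h/2)
            q=P[min(max(v,0),419),min(max(u,0),559)]
            if b['p']>.2: print(l,round(b['p'],2),np.round(b['box']),q.round(3))
E
python3 a.py
```

```text
pics
{'time': 0.0, 'joint_pos': array([ 1.08200152e+00,  5.33597674e-02,  1.61427788e+00, -1.00756252e-07,
        1.47599084e+00, -1.19013533e-01]), 'joint_vel': array([ 2.12328483e-04,  1.15516347e-03,  2.01507493e-05, -1.27297762e-04,
        5.81978003e-04,  2.07897982e-03]), 'joint_efforts': array([-1.94888678e-03, -3.93687665e+01, -3.70172918e+01, -2.06074205e-04,
        7.02439065e-03,  3.12659074e-05]), 'tool_pos': array([0.22561742, 0.58223911, 0.2487708 ]), 'tool_rot': array([-3.04561455e-04,  1.83838937e-01,  9.82955853e-01, -9.71286224e-04]), 'contact_force': array([ 0.5019496 , -0.26202765,  0.18317076]), 'ft_torque': array([ 0.04237512, -0.02226237, -0.02707123]), 'gripper_width': 0.9979916563316925}
scene [1.015 0.707 0.683] [-0.44 -0.72 -0.53] 387.36124609102325 -0.06424968351377315
board 0.95 [306. 305.  59.  52.] [0.622 0.282 0.016]
plain_board 0.79 [371. 274.  52.  45.] [0.441 0.286 0.023]
eyelet 0.78 [310. 306.  54.  49.] [0.622 0.285 0.022]
heatsink 0.89 [306. 305.  56.  55.] [0.623 0.281 0.012]
viewer 0.88 [278. 179.  79. 108.] [0.488 0.034 0.08 ]
fixture 0.57 
[... 196 characters left out ...]
675 0.018 0.034]
side [ 0.137 -1.02   1.429] [ 0.25  0.57 -0.78] 540.8932257045669 0.04700922838634461
plain_board 0.76 [201. 158.  27.  29.] [0.419 0.245 0.042]
eyelet 0.56 [248. 142.  28.  30.] [0.602 0.257 0.038]
heatsink 0.69 [249. 141.  29.  36.] [0.601 0.243 0.038]
viewer 0.67 [225. 157.  57.  75.] [0.498 0.068 0.082]
fixture 0.96 [262. 254.  54.  60.] [ 0.484 -0.258  0.028]
fixture_hole 0.6 [262. 252.  55.  66.] [ 0.486 -0.263  0.028]
pin 0.56 [306. 197.   4.  10.] [ 0.657 -0.01   0.061]
holder 0.45 [300. 199.  17.  21.] [ 0.655 -0.025  0.037]
wrist [0.164 0.607 0.374] [ 0.25 -0.1  -0.96] 350.6666391230103 -0.07662383689578504
plain_board 0.63 [ 68. 385.  36.  35.] [0.42  0.225 0.01 ]
```

Run:
```python
import cv2,numpy as np
a=cv2.imread('pics/scene0.png')[150:400,180:480];b=cv2.imread('pics/side0.png')[90:340,150:450]
m=np.vstack([cv2.resize(a,(0,0),fx=2.6,fy=2.4)[:, :780]])
cv2.imwrite('pics/m0.png',m);cv2.imwrite('pics/m1.png',cv2.resize(b,(0,0),fx=2.6,fy=2.4))
```

```text
(no output)
```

View pics/m0.png

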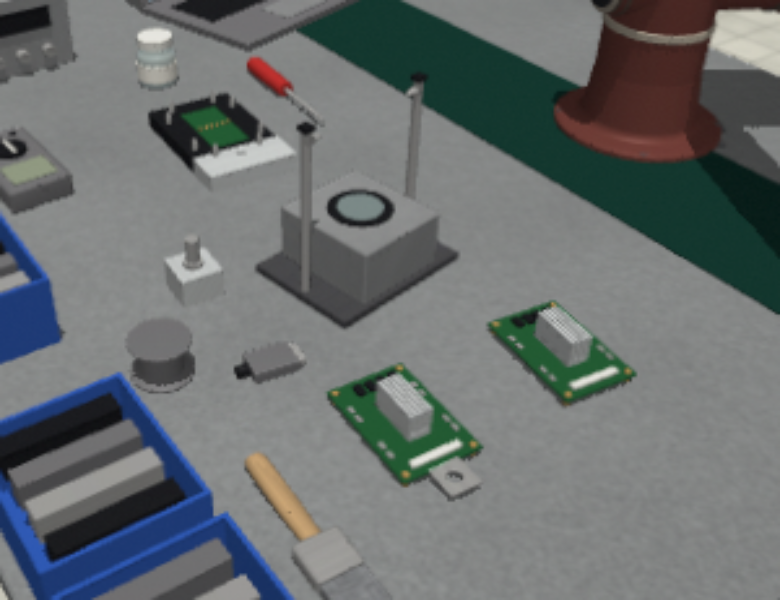

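View pics/m1.png

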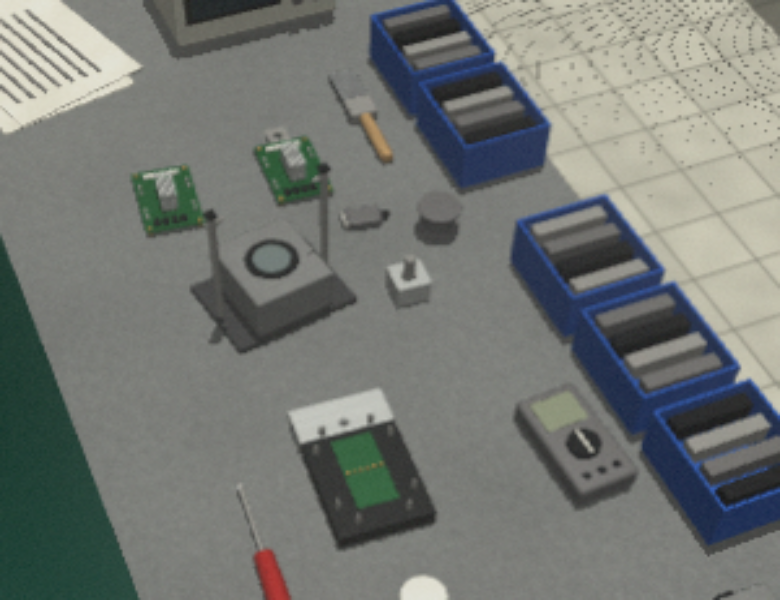

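The scene view shows the tabbed board at about (400,425) in the crop, with its tab facing away from the robot. The plain board is nearer at (560,350). The viewer, fixture, and pin holder are all in clear sight. Next I'll work out the poses from depth.

```bash
cat > b.py <<'E'
from h import *
for cam in ['scene','side']:
    f=np.load(f'pics/{cam}0.npz');P=f['P'];im=f['im'].astype(int)
    def rect(c,r,z0,z1,name,g=None):
        m=(np.hypot(P[...,0]-c[0],P[...,1]-c[1])<r)&(P[...,2]>z0)&(P[...,2]<z1)
        if g is not None: m&=g
        q=P[m]
        if len(q)<5: print(name,'none');return
        (x,y),(w,h),a=cv2.minAreaRect((q[:,:2]*1000).astype(np.float32))
        print(cam,name,len(q),round(x),round(y),'wh',round(w),round(h),'ang',round(a,1),'z',np.median(q[:,2]).round(4))
    g=(im[...,1]>im[...,0]+25)&(im[...,1]>im[...,2]+20)
    rect((.615,.265),.09,0.003,.02,'board green',g)
    rect((.615,.265),.06,0.036,.055,'sink')
    rect((.44,.28),.09,0.003,.02,'plain',g)
    rect((.49,.05),.12,0.07,.09,'viewer top')
    rect((.49,.05),.17,0.205,.23,'posts')
    rect((.5,-.25),.15,0.015,.033,'fixture top')
    rect((.67,.01),.05,0.028,.037,'holder')
    rect((.67,.01),.05,0.055,.08,'pin')
for k in('T_tool_cam',):print(np.array(camera_params('wrist')[k]).round(3))
E
python3 b.py
```

```text
scene board green 834 608 263 wh 121 82 ang 85.9 z 0.0115
scene sink 218 608 264 wh 52 24 ang 83.5 z 0.0429
scene plain 620 428 272 wh 121 81 ang 83.3 z 0.0114
scene viewer top 1253 500 55 wh 163 121 ang 9.4 z 0.0798
scene posts 75 499 53 wh 166 14 ang 9.8 z 0.2147
scene fixture top 1170 452 -245 wh 198 199 ang 85.6 z 0.0245
scene holder 179 663 -3 wh 49 47 ang 85.4 z 0.0349
scene pin 41 664 -3 wh 13 12 ang 9.9 z 0.0662
side board green 216 606 264 wh 123 80 ang 84.8 z 0.0134
side sink 77 604 266 wh 56 23 ang 84.7 z 0.0421
side plain 303 424 269 wh 119 78 ang 82.4 z 0.0129
side viewer top 1025 492 51 wh 163 126 ang 10.8 z 0.0824
side posts 49 496 52 wh 168 16 ang 8.7 z 0.2174
side fixture top 2144 488 -249 wh 203 118 ang 85.8 z 0.0264
side holder 71 658 -6 wh 52 46 ang 87.1 z 0.0342
side pin 27 658 -6 wh 11 14 ang 57.8 z 0.0691
[[ 0.    -0.965 -0.263  0.067]
 [ 1.     0.001 -0.001  0.   ]
 [ 0.001 -0.263  0.965 -0.124]
 [ 0.     0.     0.     1.   ]]
```

```bash
cat > go.py <<'E'
# python3 go.py x y z yaw(deg of tool y) [n rows] : prints rows in tool axes (mm, deg)
from h import *
import sys
def plan(x,y,z,yaw,n=None,vmax=40):
    s=state();M=rot(s['tool_rot']);p=np.array(s['tool_pos']);d=(np.array([x,y,z])-p)*1000
    y0=np.degrees(np.arctan2(M[1,1],M[0,1]));dy=(yaw-y0+180)%360-180
    n=n or int(max(np.ceil(np.linalg.norm(d)/vmax),np.ceil(abs(dy)/8.5),1))
    rows=[]
    for i in range(n):
        Mi=M@R.from_euler('z',-dy*i/n,degrees=True).as_matrix()
        rows.append([float(v) for v in (Mi.T@(d/n)).round(1)]+[round(float(-dy/n),2)])
    print('at',p.round(4),'yaw',round(y0,2),'tilt',np.degrees(np.arccos(-M[2,2])).round(2),'t',round(s['time'],2),'F',np.round(s['contact_force'],1),'w',round(s['gripper_width'],3))
    print('delta mm',d.round(1),'dyaw',round(dy,2));print(rows)
if __name__=='__main__':
    a=[float(v) for v in sys.argv[1:]];plan(*a[:4],n=int(a[4]) if len(a)>4 else None)
E
python3 go.py .608 .264 .20 -5 14
```

```text
at [0.2259 0.5827 0.25  ] yaw 68.81 tilt 0.0 t 1.5 F [ 0.1 -0.5 -0.4] w 0.995
delta mm [ 382.1 -318.7  -50. ] dyaw -73.81
[[-33.7, -11.4, 3.6, 5.27], [-34.6, -8.2, 3.6, 5.27], [-35.2, -5.0, 3.6, 5.27], [-35.5, -1.8, 3.6, 5.27], [-35.5, 1.5, 3.6, 5.27], [-35.2, 4.8, 3.6, 5.27], [-34.6, 8.0, 3.6, 5.27], [-33.8, 11.1, 3.6, 5.27], [-32.6, 14.2, 3.6, 5.27], [-31.1, 17.1, 3.6, 5.27], [-29.4, 19.9, 3.6, 5.27], [-27.5, 22.5, 3.6, 5.27], [-25.3, 25.0, 3.6, 5.27], [-22.9, 27.2, 3.6, 5.27]]
```

Emit:
{"api": "step_arm", "payload": {"steps": [[-34,-11,4,5.3],[-35,-8,4,5.3],[-35,-5,4,5.3],[-35,-2,4,5.3],[-35,2,4,5.3],[-35,5,4,5.3],[-35,8,4,5.3],[-34,11,4,5.3]]}}

```text
time: 2.3
tool_pos: [0.4471, 0.3961, 0.2184]
tool_rot: [-0.0, 0.536, 0.844, 0.002]
contact_force: [-0.6, 0.0, -0.2]
gripper_width: 0.999
```

Emit:
{"api": "step_arm", "payload": {"steps": [[-33,14,4,5.3],[-31,17,4,5.3],[-29,20,4,5.3],[-27,22,4,5.3],[-25,25,4,5.3],[-23,27,4,5.3],[0,0,0,0]]}}

```text
time: 3.0
tool_pos: [0.6136, 0.2445, 0.1931]
tool_rot: [-0.0, 0.756, 0.654, 0.003]
contact_force: [-0.6, 0.1, -0.4]
gripper_width: 1.002
```

```bash
cat > w.py <<'E'
from h import *
import sys
fn=sys.argv[1]
im,d,K,k1,E=shot('wrist',fn+'.png');P=cloud(d,K,k1,E);np.savez('pics/'+fn+'.npz',P=P,im=im)
for l in sys.argv[2:]:
    for b in boxes_of('wrist',l)[:2]:
        x,y,w,h=b['box'];u,v=int(x+w/2),int(y+h/2);print(l,round(b['p'],2),np.round(b['box']),P[min(v,419),min(u,559)].round(4))
I=im.astype(int);g=(I[...,1]>I[...,0]+25)&(I[...,1]>I[...,2]+20)
def rect(m,n):
    q=P[m]
    if len(q)<20:return print(n,'none')
    (x,y),(w,h),a=cv2.minAreaRect((q[:,:2]*1000).astype(np.float32))
    print(n,len(q),round(x,1),round(y,1),'wh',round(w),round(h),'ang',round(a,1),'z',np.median(q[:,2]).round(4),'mean',(q[:,:2].mean(0)*1000).round(1))
tp=np.array(state()['tool_pos'])
near=np.hypot(P[...,0]-tp[0],P[...,1]-tp[1])<.1
if 'board' in sys.argv:
    rect(near&g&(P[...,2]<.02)&(P[...,2]>.004),'green');rect(near&(P[...,2]>.036)&(P[...,2]<.055),'sink')
E
python3 go.py .608 .264 .20 -5;python3 w.py w1 board eyelet
```

```text
at [0.6136 0.2445 0.1931] yaw -8.29 tilt 0.32 t 3.0 F [-0.6  0.1 -0.4] w 1.002
delta mm [-5.6 19.5  6.9] dyaw 3.29
[[18.5, -8.3, -6.9, -3.29]]
board 0.95 [215.  61. 107. 175.] [0.6104 0.2825 0.03  ]
eyelet 0.64 [216.  60. 100. 176.] [0.6095 0.2848 0.0433]
green 6359 607.4 266.3 wh 112 80 ang 85.9 z 0.0114 mean [611.6 279.9]
sink 1299 607.4 262.0 wh 50 22 ang 85.9 z 0.0434 mean [607.3 262.8]
```

View pics/w1.png

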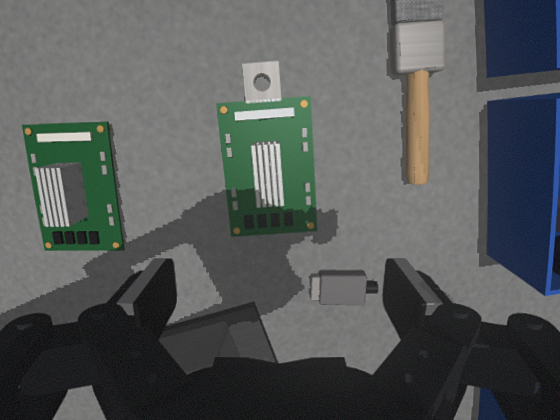

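```bash
python3 go.py .6075 .2632 .10 -4.1 4
```

```text
at [0.611  0.2479 0.1938] yaw -7.95 tilt 0.37 t 3.15 F [ 0.2 -0.1  0.6] w 1.001
delta mm [ -3.5  15.3 -93.8] dyaw 3.85
[[3.5, -1.5, 23.5, -0.96], [3.5, -1.4, 23.5, -0.96], [3.6, -1.3, 23.5, -0.96], [3.6, -1.3, 23.5, -0.96]]
```

Emit:
{"api": "step_arm", "payload": {"steps": [[3.5,-1.5,23,-1],[3.5,-1.5,23,-1],[3.5,-1.5,23,-1],[3.5,-1.5,23,-1],[0,0,0,0],[0,0,0,0]]}}

```text
time: 3.75
tool_pos: [0.6035, 0.2713, 0.104]
tool_rot: [-0.0, 0.726, 0.688, 0.006]
contact_force: [0.1, 0.1, 0.1]
gripper_width: 1.0
```

```bash
python3 w.py w2 board; python3 go.py .6075 .2632 .034 -4.1 4
```

```text
board 0.87 [221.  84. 133. 228.] [0.6103 0.287  0.0236]
green 8497 607.2 262.0 wh 121 80 ang 86.0 z 0.0115 mean [615.2 283.4]
sink 2430 607.6 262.3 wh 51 22 ang 86.3 z 0.0434 mean [607.9 264. ]
at [0.6038 0.271  0.1043] yaw -3.09 tilt 0.74 t 3.85 F [ 0.7 -0.2  0.3] w 0.998
delta mm [  3.7  -7.8 -70.3] dyaw -1.01
[[-2.1, 0.9, 17.6, 0.25], [-2.1, 0.9, 17.6, 0.25], [-2.1, 0.9, 17.6, 0.25], [-2.0, 0.9, 17.6, 0.25]]
```

Emit:
{"api": "step_arm", "payload": {"steps": [[-2,1,12,0.2],[-2,1,12,0.2],[-1.5,1,12,0.2],[-1.5,1,12,0.2],[-1,0,8,0.2],[0,0,4,0],[0,0,0,0]]}}

```text
time: 4.55
tool_pos: [0.6101, 0.2623, 0.0418]
tool_rot: [0.001, 0.733, 0.68, 0.008]
contact_force: [0.4, -0.0, -0.3]
gripper_width: 1.003
```

```bash
sed -i "s/^    print('at'/    print('down in tool deg',np.degrees((M.T@[0,0,-1.]))[:2].round(2))\n    print('at'/" go.py; python3 go.py .6076 .2625 .034 -4 2
```

```text
down in tool deg [-0.65 -0.69]
at [0.6101 0.2623 0.0418] yaw -4.26 tilt 0.95 t 4.55 F [ 0.4 -0.  -0.3] w 1.003
delta mm [-2.5  0.2 -7.8] dyaw 0.26
[[-0.0, -1.3, 3.9, -0.13], [-0.0, -1.3, 3.9, -0.13]]
```

Emit:
{"api": "step_arm", "payload": {"steps": [[0,-1.5,4,0],[0,-1,3.5,0],[0,0,0,0],[0,0,0,0]]}}

```text
time: 4.95
tool_pos: [0.608, 0.263, 0.0345]
tool_rot: [0.001, 0.733, 0.68, 0.009]
contact_force: [-0.7, -0.4, -0.4]
gripper_width: 1.003
```

```bash
python3 go.py .6076 .2625 .034 -4 2
```

```text
down in tool deg [-0.68 -0.77]
at [0.608  0.263  0.0345] yaw -4.24 tilt 1.03 t 4.95 F [-0.7 -0.4 -0.4] w 1.003
delta mm [-0.4 -0.5 -0.5] dyaw 0.24
[[-0.2, -0.2, 0.2, -0.12], [-0.2, -0.2, 0.2, -0.12]]
```

Emit:
{"api": "step_arm", "payload": {"steps": [[0,0,0,0],[0,0,0,0],[0,0,0,0],[0,0,0,0],[0,0,0,0],[0,0,0,0],[0,0,0,0]], "claw": 0}}

```text
time: 5.65
tool_pos: [0.6091, 0.2634, 0.0362]
tool_rot: [0.002, 0.733, 0.681, 0.01]
contact_force: [0.5, -0.5, 0.2]
gripper_width: 0.247
```

```bash
python3 go.py .6076 .2625 .034 -4 2
```

```text
down in tool deg [-0.74 -0.93]
at [0.6091 0.2634 0.0362] yaw -4.23 tilt 1.19 t 5.65 F [ 0.5 -0.5  0.2] w 0.247
delta mm [-1.5 -0.9 -2.2] dyaw 0.23
[[-0.5, -0.7, 1.1, -0.12], [-0.5, -0.7, 1.1, -0.12]]
```

```bash
python3 go.py .608 .263 .29 -4 10
```

```text
down in tool deg [-0.74 -0.93]
at [0.6091 0.2634 0.0362] yaw -4.23 tilt 1.19 t 5.65 F [ 0.5 -0.5  0.2] w 0.247
delta mm [ -1.1  -0.4 253.8] dyaw 0.23
[[0.3, 0.3, -25.4, -0.02], [0.3, 0.3, -25.4, -0.02], [0.3, 0.3, -25.4, -0.02], [0.3, 0.3, -25.4, -0.02], [0.3, 0.3, -25.4, -0.02], [0.3, 0.3, -25.4, -0.02], [0.3, 0.3, -25.4, -0.02], [0.3, 0.3, -25.4, -0.02], [0.3, 0.3, -25.4, -0.02], [0.3, 0.3, -25.4, -0.02]]
```

Emit:
{"api": "step_arm", "payload": {"steps": [[0,0,-4,0],[0,0,-10,0],[0.5,0.5,-20,0],[0.5,0.5,-30,0],[0.5,0.5,-35,0],[0.5,0.5,-35,0],[0.5,0.5,-35,0],[0.5,0.5,-35,0]]}}

```text
time: 6.45
tool_pos: [0.6034, 0.262, 0.2396]
tool_rot: [-0.003, 0.733, 0.681, 0.001]
contact_force: [-0.3, -0.9, -3.1]
gripper_width: 0.247
```

```bash
python3 go.py .498 .053 .29 9.4 10
```

```text
down in tool deg [-0.32  0.13]
at [0.6034 0.262  0.2396] yaw -4.23 tilt 0.34 t 6.45 F [-0.3 -0.9 -3.1] w 0.247
delta mm [-105.4 -209.    50.4] dyaw 13.63
[[-21.6, -9.0, -5.1, -1.36], [-21.4, -9.5, -5.1, -1.36], [-21.1, -10.0, -5.1, -1.36], [-20.9, -10.5, -5.1, -1.36], [-20.6, -11.0, -5.1, -1.36], [-20.4, -11.5, -5.1, -1.36], [-20.1, -12.0, -5.1, -1.36], [-19.8, -12.4, -5.1, -1.36], [-19.5, -12.9, -5.1, -1.36], [-19.2, -13.4, -5.1, -1.36]]
```

Emit:
{"api": "step_arm", "payload": {"steps": [[-8,-4,-20,0],[-16,-8,-15,-1.4],[-21,-9,-10,-1.4],[-21,-10,-2,-1.4],[-21,-10,0,-1.4],[-21,-10,0,-1.4],[-20,-11,0,-1.4],[-20,-11,0,-1.4]]}}

```text
time: 7.25
tool_pos: [0.5296, 0.1113, 0.3018]
tool_rot: [0.003, 0.668, 0.744, 0.01]
contact_force: [0.3, 0.4, -1.7]
gripper_width: 0.243
```

```bash
python3 go.py .498 .053 .29 9.4 4
```

```text
down in tool deg [-0.48 -1.08]
at [0.5296 0.1113 0.3018] yaw 6.23 tilt 1.18 t 7.25 F [ 0.3  0.4 -1.7] w 0.243
delta mm [-31.6 -58.3 -11.8] dyaw 3.17
[[-13.7, -9.5, 2.6, -0.79], [-13.5, -9.7, 2.6, -0.79], [-13.4, -9.9, 2.6, -0.79], [-13.3, -10.0, 2.6, -0.79]]
```

Emit:
{"api": "step_arm", "payload": {"steps": [[-14,-9,2,-0.8],[-12,-9,2,-0.8],[-9,-7,1,-0.5],[-5,-4,1,-0.5],[0,0,0,0],[0,0,0,0]]}}

```text
time: 7.85
tool_pos: [0.5029, 0.0644, 0.2972]
tool_rot: [0.005, 0.651, 0.759, 0.011]
contact_force: [0.4, -0.1, -1.2]
gripper_width: 0.248
```

```bash
cat > v.py <<'E'
from h import *
import sys
fn=sys.argv[1]
for cam in ['scene','side','wrist']:
    im,d,K,k1,E=shot(cam,f'{fn}_{cam}.png');P=cloud(d,K,k1,E);np.savez(f'pics/{fn}_{cam}.npz',P=P,im=im,E=E)
    I=im.astype(int);g=(I[...,1]>I[...,0]+25)&(I[...,1]>I[...,2]+20)
    tp=np.array(state()['tool_pos'])
    near=np.hypot(P[...,0]-tp[0],P[...,1]-tp[1])<.11
    m=near&g&(abs(P[...,2]-tp[2]+.023)<.012);q=P[m]
    if len(q)>20:
        (x,y),(w,h),a=cv2.minAreaRect((q[:,:2]*1000).astype(np.float32))
        A=np.c_[q[:,:2]-q[:,:2].mean(0),np.ones(len(q))];c=np.linalg.lstsq(A,q[:,2],rcond=None)[0]
        print(cam,'board',len(q),round(x,1),round(y,1),'wh',round(w),round(h),'ang',round(a,1),'z',np.median(q[:,2]).round(4),'slope deg xy',np.degrees(c[:2]).round(2))
    # posts
    for sx in(1,-1):
        c=np.array([.498,.053])+sx*.077*np.array([np.cos(.164),np.sin(.164)])
        m=(np.hypot(P[...,0]-c[0],P[...,1]-c[1])<.025)&(P[...,2]>.12)&(P[...,2]<.222);q=P[m]
        if len(q)>5: print(cam,'post',sx,len(q),(q.mean(0)*1000).round(1),((q.max(0)+q.min(0))*500).round(1),'top',q[:,2].max().round(4))
E
python3 go.py .498 .053 .29 9.4 4; python3 v.py v1
```

```text
down in tool deg [-0.39 -1.28]
at [0.5029 0.0644 0.2972] yaw 8.79 tilt 1.34 t 7.85 F [ 0.4 -0.1 -1.2] w 0.248
delta mm [ -4.9 -11.4  -7.2] dyaw 0.61
[[-2.6, -1.7, 1.7, -0.15], [-2.6, -1.7, 1.7, -0.15], [-2.6, -1.7, 1.7, -0.15], [-2.6, -1.7, 1.7, -0.15]]
scene board 352 505.1 64.0 wh 80 123 ang 9.7 z 0.2723 slope deg xy [ 0.64 -0.12]
scene post 1 164 [575.3  68.7 178.4] [568.1  66.6 170.5] top 0.219
scene post -1 106 [425.5  43.  163.7] [428.6  42.3 161.7] top 0.2034
side board 119 505.0 64.6 wh 73 128 ang 19.6 z 0.2746 slope deg xy [-0.89 -1.52]
side post 1 77 [569.4  62.7 174.4] [565.9  62.9 170.6] top 0.221
side post -1 81 [419.2  37.4 178.2] [424.   39.1 171.7] top 0.2218
wrist board 14593 503.4 66.1 wh 81 115 ang 9.2 z 0.2725 slope deg xy [ 0.79 -0.27]
wrist post 1 711 [571.6  65.6 210.1] [572.4  64.5 193.5] top 0.2205
wrist post -1 1214 [424.4  40.9 193.4] [426.8  39.2 170.1] top 0.2199
```

View pics/v1_wrist.png

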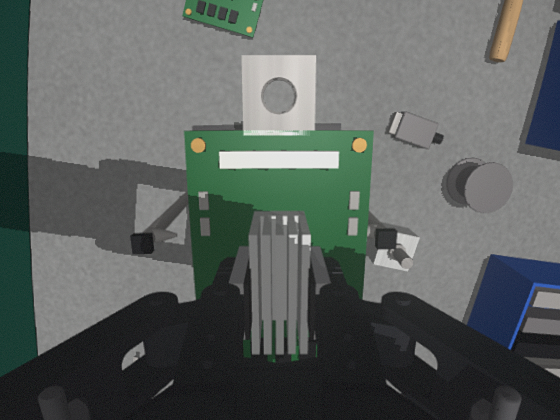

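The wrist view shows the board held level, with post tops at (143,243) and (385,238) either side. I'll measure the board relative to the posts within each camera.

```bash
cat > rel.py <<'E'
from h import *
import sys
fn=sys.argv[1]
for cam in ['wrist','scene','side']:
    f=np.load(f'pics/{fn}_{cam}.npz');P=f['P'];I=f['im'].astype(int)
    t=[]
    for sx in(1,-1):
        c=np.array([.498,.053])+sx*.077*np.array([np.cos(.164),np.sin(.164)])
        m=(np.hypot(P[...,0]-c[0],P[...,1]-c[1])<.02)&(P[...,2]>.208)&(P[...,2]<.224);q=P[m]
        if len(q)<5: print(cam,sx,'few');continue
        mm=(q[:,:2].max(0)+q[:,:2].min(0))*500;t.append(mm);print(cam,sx,len(q),'mid',mm.round(1),'size',(np.ptp(q[:,:2],axis=0)*1000).round(1))
    if len(t)==2: d=t[0]-t[1];print('  centre',((t[0]+t[1])/2).round(1),'dist',np.hypot(*d).round(1),'ang',np.degrees(np.arctan2(d[1],d[0])).round(2))
E
python3 rel.py v1
```

```text
wrist 1 453 mid [573.4  64.5] size [14.4 14. ]
wrist -1 473 mid [421.5  39.2] size [13.8 14.1]
  centre [497.4  51.9] dist 154.1 ang 9.47
scene 1 35 mid [574.4  66.2] size [13.8 14.7]
scene -1 few
side 1 13 mid [571.   63.4] size [13.4 14.5]
side -1 23 mid [421.3  39.4] size [16. 16.]
  centre [496.2  51.4] dist 151.7 ang 9.12
```

```bash
python3 go.py .4965 .0527 .2265 9.2 8
```

```text
down in tool deg [-0.39 -1.26]
at [0.503  0.0646 0.297 ] yaw 8.83 tilt 1.32 t 8.0 F [-0.2 -0.2 -1.9] w 0.246
delta mm [ -6.5 -11.9 -70.5] dyaw 0.37
[[-1.4, -1.2, 8.8, -0.05], [-1.4, -1.2, 8.8, -0.05], [-1.4, -1.2, 8.8, -0.05], [-1.4, -1.2, 8.8, -0.05], [-1.4, -1.2, 8.8, -0.05], [-1.4, -1.2, 8.8, -0.05], [-1.4, -1.2, 8.8, -0.05], [-1.4, -1.2, 8.8, -0.05]]
```

Emit:
{"api": "step_arm", "payload": {"steps": [[-5,-3,3,0],[-4,-3,7,0],[-2,-2,10,0],[0,-1,12,0],[0,0,12,0],[0,0,12,0],[0,0,8,0],[0,0,4,0]]}}

```text
time: 8.8
tool_pos: [0.496, 0.0528, 0.221]
tool_rot: [0.003, 0.65, 0.76, 0.01]
contact_force: [0.2, 0.4, -1.1]
gripper_width: 0.246
```

```bash
python3 go.py .4965 .0527 .2265 9.2 3
```

```text
down in tool deg [-0.43 -1.07]
at [0.496  0.0528 0.221 ] yaw 8.89 tilt 1.16 t 8.8 F [ 0.2  0.4 -1.1] w 0.246
delta mm [ 0.5 -0.1  5.5] dyaw 0.31
[[-0.1, 0.2, -1.8, -0.1], [-0.1, 0.2, -1.8, -0.1], [-0.1, 0.2, -1.8, -0.1]]
```

Emit:
{"api": "step_arm", "payload": {"steps": [[0,0,-3,-0.1],[0,0,-2,-0.1],[0,0,-1,0],[0,0,0,0]]}}

```text
time: 9.2
tool_pos: [0.4963, 0.0529, 0.2278]
tool_rot: [0.004, 0.649, 0.761, 0.01]
contact_force: [-0.3, 0.6, -1.1]
gripper_width: 0.242
```

```bash
python3 go.py .4965 .0527 .2265 9.2 3; python3 v.py v2; python3 rel.py v2; python3 go.py .4965 .0527 .2265 9.2 3
```

```text
down in tool deg [-0.42 -1.12]
at [0.4963 0.0529 0.2278] yaw 9.13 tilt 1.19 t 9.2 F [-0.3  0.6 -1.1] w 0.242
delta mm [ 0.2 -0.2 -1.3] dyaw 0.07
[[-0.1, 0.0, 0.4, -0.02], [-0.1, 0.0, 0.4, -0.02], [-0.1, 0.0, 0.4, -0.02]]
scene board 337 500.0 53.1 wh 80 122 ang 11.2 z 0.2029 slope deg xy [1.04 0.11]
scene post 1 167 [575.3  68.7 177.5] [569.4  66.3 169.3] top 0.2185
scene post -1 85 [425.2  42.7 193.1] [427.3  41.  169.4] top 0.2183
side board 113 504.9 53.6 wh 72 128 ang 24.5 z 0.2052 slope deg xy [ 0.01 -0.09]
side post 1 78 [568.8  62.4 181.7] [564.7  64.8 171.2] top 0.2208
side post -1 85 [419.1  37.5 179. ] [424.1  39.5 172.5] top 0.2219
wrist board 15428 496.4 54.4 wh 80 115 ang 9.3 z 0.203 slope deg xy [ 0.63 -0.23]
wrist post 1 2660 [569.7  65.4 193.6] [567.5  64.2 170.2] top 0.2202
wrist post -1 2707 [424.5  41.1 194.4] [427.   39.1 170.2] top 0.2204
wrist 1 1017 mid [573.   64.2] size [14.2 14.6]
wrist -1 1075 mid [421.6  39.1] size [14.3 14.9]
  centre [497.3  51.6] dist 153.5 ang 9.41
scene 1 34 mid [574.4  66.2] size [15.2 13.1]
scene -1 30 mid [422.2  41. ] size [14.5 14.3]
  centre [498.3  53.6] dist 154.3 ang 9.39
side 1 22 mid [567.7  65.2] size [16.4 16.9]
side -1 21 mid [419.   40.5] size [14.1 16. ]
  centre [493.3  52.8] dist 150.8 ang 9.44
down in tool deg [-0.43 -1.07]
at [0.4961 0.0529 0.2273] yaw 9.13 tilt 1.16 t 9.35 F [-0.6  1.2 -1.9] w 0.247
delta mm [ 0.4 -0.2 -0.8] dyaw 0.07
[[-0.1, 0.1, 0.3, -0.02], [-0.1, 0.1, 0.3, -0.02], [-0.1, 0.1, 0.3, -0.02]]
```

```bash
python3 - <<'E'
from h import *
t=[]
for i in range(48):
    grab_frame('scene');s=state();t.append([s['time'],*s['tool_pos'],*s['joint_vel']])
t=np.array(t);print(t[0,0],t[-1,0],t[:,1:4].min(0).round(4),t[:,1:4].max(0).round(4),abs(t[:,4:]).max())
E
python3 go.py .4965 .0527 .29 9.2 4
```

```text
9.4 11.75 [0.4958 0.0529 0.2267] [0.496  0.053  0.2271] 0.004458205379200634
down in tool deg [-0.45 -1.02]
at [0.4958 0.0529 0.2268] yaw 9.12 tilt 1.11 t 11.75 F [-0.7  0.1 -1.4] w 0.246
delta mm [ 0.7 -0.2 63.2] dyaw 0.08
[[0.0, 0.4, -15.8, -0.02], [0.0, 0.4, -15.8, -0.02], [0.0, 0.4, -15.8, -0.02], [0.0, 0.4, -15.8, -0.02]]
```

Emit:
{"api": "step_arm", "payload": {"steps": [[0,0,-4,0],[0,0,-10,0],[0,0.5,-18,0],[0,0.5,-20,0],[0,0,-14,0],[0,0,-6,0]]}}

```text
time: 12.35
tool_pos: [0.4952, 0.0523, 0.3031]
tool_rot: [0.002, 0.649, 0.761, 0.009]
contact_force: [0.3, -0.2, -1.4]
gripper_width: 0.243
```

```bash
python3 go.py .488 -.42 .29 -4.2 14
```

```text
down in tool deg [-0.46 -0.96]
at [0.4952 0.0523 0.3031] yaw 9.13 tilt 1.06 t 12.35 F [ 0.3 -0.2 -1.4] w 0.243
delta mm [  -7.2 -472.3  -13.1] dyaw -13.33
[[-33.2, -5.9, 0.6, 0.95], [-33.3, -5.3, 0.6, 0.95], [-33.4, -4.8, 0.6, 0.95], [-33.5, -4.2, 0.6, 0.95], [-33.6, -3.7, 0.6, 0.95], [-33.6, -3.1, 0.6, 0.95], [-33.7, -2.5, 0.6, 0.95], [-33.7, -2.0, 0.6, 0.95], [-33.7, -1.4, 0.6, 0.95], [-33.7, -0.9, 0.6, 0.95], [-33.7, -0.3, 0.6, 0.95], [-33.7, 0.3, 0.6, 0.95], [-33.7, 0.8, 0.6, 0.95], [-33.7, 1.4, 0.6, 0.95]]
```

Emit:
{"api": "step_arm", "payload": {"steps": [[-10,-2,0,0],[-22,-4,0,0.9],[-34,-5,0,0.9],[-38,-5,0,0.9],[-38,-4,0,0.9],[-38,-3,0,0.9],[-38,-3,0,0.9],[-38,-2,0,0.9]]}}

```text
time: 13.15
tool_pos: [0.4932, -0.2141, 0.2964]
tool_rot: [-0.0, 0.688, 0.726, 0.009]
contact_force: [-0.1, 0.0, -1.8]
gripper_width: 0.248
```

```bash
python3 go.py .488 -.42 .29 -4.2 8
```

```text
down in tool deg [-0.68 -0.71]
at [ 0.4932 -0.2141  0.2964] yaw 3.03 tilt 0.98 t 13.15 F [-0.1  0.  -1.8] w 0.248
delta mm [  -5.2 -205.9   -6.4] dyaw -7.23
[[-25.7, -2.0, 0.5, 0.9], [-25.7, -1.6, 0.5, 0.9], [-25.7, -1.2, 0.5, 0.9], [-25.7, -0.8, 0.5, 0.9], [-25.8, -0.4, 0.5, 0.9], [-25.8, 0.0, 0.5, 0.9], [-25.8, 0.4, 0.5, 0.9], [-25.7, 0.8, 0.5, 0.9]]
```

Emit:
{"api": "step_arm", "payload": {"steps": [[-36,-3,0,1],[-36,-2,0,1],[-32,-2,0,1],[-26,-1,0,1],[-18,0,0,1],[-10,0,0,0.5],[0,0,0,0],[0,0,0,0]]}}

```text
time: 13.95
tool_pos: [0.4807, -0.385, 0.2852]
tool_rot: [-0.007, 0.727, 0.687, 0.007]
contact_force: [-0.0, 0.2, -2.3]
gripper_width: 0.247
```

```bash
python3 go.py .488 -.26 .29 -4.2 5
cat > f.py <<'E'
from h import *
import sys
fn=sys.argv[1]
s=state();im,d,K,k1,E=shot('wrist',fn+'.png');P=cloud(d,K,k1,E);np.savez('pics/'+fn+'.npz',P=P,im=im,E=E)
for l in ['fixture','fixture_hole']:
    for b in boxes_of('wrist',l)[:2]: print(l,round(b['p'],2),np.round(b['box']))
c=np.array([.488,-.25])
near=np.hypot(P[...,0]-c[0],P[...,1]-c[1])<.14
def rect(m,n):
    q=P[m]
    if len(q)<10:return print(n,'none')
    (x,y),(w,h),a=cv2.minAreaRect((q[:,:2]*1000).astype(np.float32));print(n,len(q),round(x,1),round(y,1),'wh',round(w),round(h),'ang',round(a,1),'z',np.median(q[:,2]).round(4))
rect(near&(abs(P[...,2]-.025)<.006),'top')
m=near&(P[...,2]>.034)&(P[...,2]<.048)
n,L,st,ce=cv2.connectedComponentsWithStats(m.astype(np.uint8))
for i in range(1,n):
    if st[i,4]>8:
        q=P[L==i];print('peg px',ce[i].round(),st[i,4],'xy',(q[:,:2].mean(0)*1000).round(1),'mid',((q.max(0)+q.min(0))[:2]*500).round(1),'zmax',q[:,2].max().round(4))
E
python3 f.py f1
```

```text
down in tool deg [-1.15 -0.01]
at [ 0.4807 -0.385   0.2852] yaw -3.22 tilt 1.15 t 13.95 F [-0.   0.2 -2.3] w 0.247
delta mm [  7.3 125.    4.8] dyaw -0.98
[[25.0, 0.0, -0.5, 0.2], [25.0, -0.0, -0.5, 0.2], [25.0, -0.1, -0.5, 0.2], [25.0, -0.2, -0.5, 0.2], [25.0, -0.3, -0.5, 0.2]]
fixture 0.89 [227.   0. 111. 130.]
fixture_hole 0.55 [225.   0. 114. 132.]
top 9411 488.7 -268.5 wh 130 117 ang 86.7 z 0.0256
peg px [236.  18.] 52 xy [ 447.2 -222.6] mid [ 446.9 -222. ] zmax 0.0427
peg px [327.  20.] 46 xy [ 536.7 -228.6] mid [ 537.  -227.9] zmax 0.0434
peg px [236. 100.] 42 xy [ 441.3 -301.3] mid [ 441.2 -300.9] zmax 0.044
peg px [324. 102.] 42 xy [ 530.9 -307.7] mid [ 531. -308.] zmax 0.0434
```

View pics/f1.png

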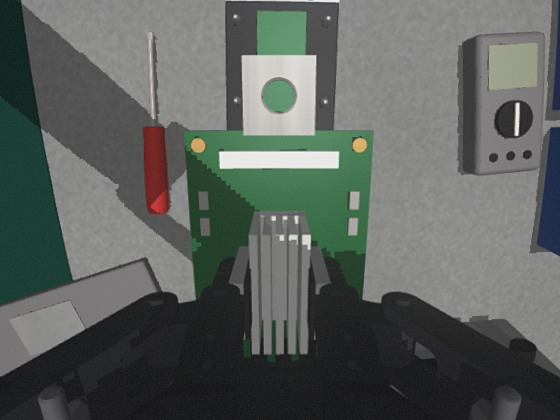

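```bash
python3 go.py .4885 -.2641 .17 -4.3 8
```

```text
down in tool deg [-1.11 -0.04]
at [ 0.481  -0.3845  0.2857] yaw -3.17 tilt 1.11 t 14.1 F [ 0.6  0.1 -1. ] w 0.246
delta mm [   7.5  120.4 -115.7] dyaw -1.13
[[14.8, 0.1, 14.8, 0.14], [14.8, 0.1, 14.8, 0.14], [14.8, 0.0, 14.8, 0.14], [14.8, -0.0, 14.8, 0.14], [14.8, -0.1, 14.8, 0.14], [14.8, -0.1, 14.8, 0.14], [14.8, -0.1, 14.8, 0.14], [14.8, -0.2, 14.8, 0.14]]
```

Emit:
{"api": "step_arm", "payload": {"steps": [[8,0,6,0.1],[15,0,14,0.1],[20,0,20,0.2],[20,0,20,0.2],[20,0,20,0.2],[18,0,16,0.1],[11,0,10,0.1],[5,0,5,0.1]]}}

```text
time: 14.9
tool_pos: [0.4902, -0.2542, 0.1743]
tool_rot: [-0.004, 0.731, 0.682, 0.008]
contact_force: [0.8, -0.7, -1.8]
gripper_width: 0.246
```

```bash
python3 go.py .4885 -.2641 .12 -4.3 5
```

```text
down in tool deg [-1.  -0.3]
at [ 0.4902 -0.2542  0.1743] yaw -3.94 tilt 1.04 t 14.9 F [ 0.8 -0.7 -1.8] w 0.246
delta mm [ -1.7  -9.9 -54.3] dyaw -0.36
[[-2.2, -0.3, 10.8, 0.07], [-2.2, -0.3, 10.8, 0.07], [-2.2, -0.3, 10.8, 0.07], [-2.2, -0.3, 10.8, 0.07], [-2.2, -0.3, 10.8, 0.07]]
```

Emit:
{"api": "step_arm", "payload": {"steps": [[-4,0,6,0.1],[-3,0,12,0.1],[-2,0,14,0],[-2,0,14,0],[-1,0,10,0],[0,0,5,0],[0,0,0,0],[0,0,0,0]]}}

```text
time: 15.7
tool_pos: [0.4901, -0.2685, 0.1084]
tool_rot: [-0.003, 0.733, 0.68, 0.008]
contact_force: [-1.3, -0.2, -1.4]
gripper_width: 0.241
```

```bash
python3 go.py .4885 -.2641 .061 -4.3 5; python3 v.py g1 | grep board; python3 f.py g1
python3 - <<'E'
import cv2
a=cv2.imread('pics/g1.png')[0:300,130:430];cv2.imwrite('pics/g1c.png',cv2.resize(a,(600,600)))
E
```

```text
down in tool deg [-0.9  -0.35]
at [ 0.4901 -0.2685  0.1084] yaw -4.27 tilt 0.96 t 15.7 F [-1.3 -0.2 -1.4] w 0.241
delta mm [ -1.6   4.4 -47.4] dyaw -0.03
[[0.7, -0.4, 9.5, 0.01], [0.7, -0.4, 9.5, 0.01], [0.7, -0.4, 9.5, 0.01], [0.7, -0.4, 9.5, 0.01], [0.7, -0.4, 9.5, 0.01]]
scene board 187 493.8 -267.2 wh 119 81 ang 89.4 z 0.083 slope deg xy [-0.25 -0.11]
side board 77 506.8 -266.7 wh 44 127 ang 12.0 z 0.0851 slope deg xy [0.13 0.39]
wrist board 14670 490.4 -266.5 wh 114 81 ang 85.8 z 0.0844 slope deg xy [-0.12  0.1 ]
fixture 0.92 [172.  25. 206. 275.]
fixture_hole 0.75 [171.  26. 208. 274.]
top 16651 491.1 -238.3 wh 169 117 ang 86.2 z 0.0254
peg px [220. 107.] 160 xy [ 464.5 -197. ] mid [ 463.9 -196.9] zmax 0.0437
peg px [329. 107.] 158 xy [ 523.  -201.1] mid [ 523.6 -201. ] zmax 0.0434
```

View pics/g1c.png

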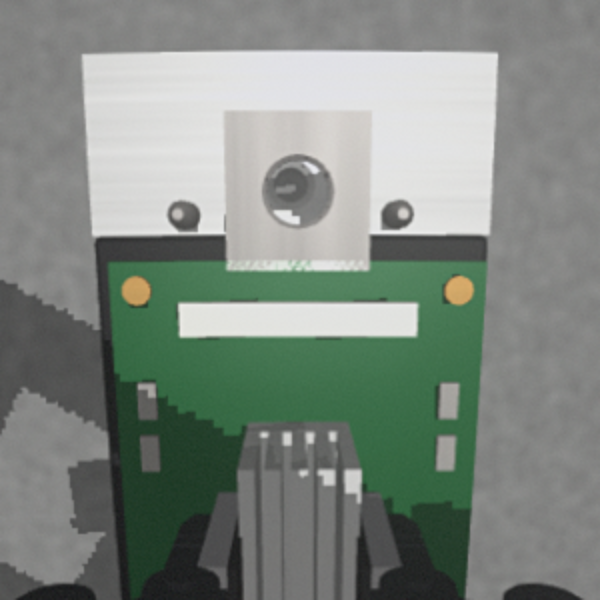

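Emit:
{"api": "step_arm", "payload": {"steps": [[2,-0.5,2,0],[2,-0.5,4,0],[1.5,0,6,0],[0.5,0,6,0],[0,0,3,0],[0,0,0,0],[0,0,0,0]]}}

```text
time: 16.7
tool_pos: [0.4899, -0.2611, 0.0863]
tool_rot: [-0.003, 0.733, 0.681, 0.008]
contact_force: [0.3, -0.6, -2.0]
gripper_width: 0.247
```

```bash
python3 go.py .4889 -.2627 .061 -4.3 5; python3 v.py g2 | grep board; python3 f.py g2
```

```text
down in tool deg [-0.87 -0.41]
at [ 0.4899 -0.2611  0.0863] yaw -4.22 tilt 0.96 t 16.7 F [ 0.3 -0.6 -2. ] w 0.247
delta mm [ -1.   -1.6 -25.3] dyaw -0.08
[[-0.4, -0.2, 5.1, 0.02], [-0.4, -0.2, 5.1, 0.02], [-0.4, -0.2, 5.1, 0.02], [-0.4, -0.2, 5.1, 0.02], [-0.4, -0.2, 5.1, 0.02]]
scene board 193 491.5 -260.0 wh 124 80 ang 85.3 z 0.0609 slope deg xy [0.05 0.36]
side board 71 507.1 -263.2 wh 50 128 ang 10.9 z 0.0632 slope deg xy [-2.21 -0.54]
wrist board 14853 490.1 -259.5 wh 114 80 ang 85.8 z 0.0621 slope deg xy [-0.07  0.12]
fixture 0.7 [163.  27. 231. 275.]
fixture_hole 0.83 [158.  30. 237. 270.]
fixture_hole 0.46 [182.  57. 191. 306.]
top 21680 491.6 -229.1 wh 151 117 ang 85.8 z 0.0254
peg px [215. 120.] 212 xy [ 464.6 -196.7] mid [ 464.  -196.7] zmax 0.0436
peg px [337. 120.] 213 xy [ 522.9 -200.8] mid [ 523.6 -200.9] zmax 0.0441
peg px [183. 172.] 71 xy [ 445.8 -220.3] mid [ 445.5 -220.9] zmax 0.0443
peg px [372. 172.] 20 xy [ 539.5 -227. ] mid [ 539.7 -227.1] zmax 0.0428
```

Emit:
{"api": "step_arm", "payload": {"steps": [[-1,-1,2,0],[-0.5,-0.5,3,0],[0,0,4,0],[0,0,4,0],[0,0,3,0],[0,0,2,0]]}}

```text
time: 17.6
tool_pos: [0.4888, -0.2628, 0.0677]
tool_rot: [-0.002, 0.733, 0.68, 0.008]
contact_force: [-0.9, 0.5, -1.4]
gripper_width: 0.243
```

```bash
python3 go.py .4889 -.2627 .061 -4.3 5
```

```text
down in tool deg [-0.81 -0.5 ]
at [ 0.4888 -0.2628  0.0677] yaw -4.24 tilt 0.95 t 17.6 F [-0.9  0.5 -1.4] w 0.243
delta mm [ 0.1  0.1 -6.7] dyaw -0.06
[[0.0, 0.0, 1.3, 0.01], [0.0, 0.0, 1.3, 0.01], [0.0, 0.0, 1.3, 0.01], [0.0, 0.0, 1.3, 0.01], [0.0, 0.0, 1.3, 0.01]]
```

Emit:
{"api": "step_arm", "payload": {"steps": [[0,0,1.5,0],[0,0,1.5,0],[0,0,1,0],[0,0,1,0],[0,0,0.5,0]]}}

```text
time: 18.1
tool_pos: [0.4888, -0.2626, 0.0614]
tool_rot: [-0.002, 0.733, 0.681, 0.008]
contact_force: [0.7, -0.1, -2.5]
gripper_width: 0.247
```

```bash
python3 go.py .4889 -.2627 .061 -4.3 5
```

```text
down in tool deg [-0.83 -0.47]
at [ 0.4888 -0.2626  0.0614] yaw -4.23 tilt 0.95 t 18.1 F [ 0.7 -0.1 -2.5] w 0.247
delta mm [ 0.1 -0.1 -0.4] dyaw -0.07
[[-0.0, 0.0, 0.1, 0.01], [-0.0, 0.0, 0.1, 0.01], [-0.0, 0.0, 0.1, 0.01], [-0.0, 0.0, 0.1, 0.01], [-0.0, 0.0, 0.1, 0.01]]
```

Emit:
{"api": "step_arm", "payload": {"steps": [[0,0,0.5,0],[0,0,0.5,0],[0,0,0,0]]}}

```text
time: 18.4
tool_pos: [0.4891, -0.2628, 0.0612]
tool_rot: [-0.002, 0.733, 0.681, 0.008]
contact_force: [-0.2, -0.2, -1.9]
gripper_width: 0.245
```

```bash
python3 go.py .4889 -.2627 .061 -4.3 5; python3 v.py g3 | grep board
```

```text
down in tool deg [-0.81 -0.49]
at [ 0.4891 -0.2628  0.0612] yaw -4.22 tilt 0.95 t 18.4 F [-0.2 -0.2 -1.9] w 0.245
delta mm [-0.2  0.1 -0.2] dyaw -0.08
[[0.0, -0.0, 0.0, 0.02], [0.0, -0.0, 0.0, 0.02], [0.0, -0.0, 0.0, 0.02], [0.0, -0.0, 0.0, 0.02], [0.0, -0.0, 0.0, 0.02]]
scene board 199 491.2 -270.2 wh 137 81 ang 88.5 z 0.0358 slope deg xy [0.29 0.52]
side board 82 522.2 -289.8 wh 88 28 ang 68.4 z 0.0369 slope deg xy [-2.97  0.3 ]
wrist board 16316 490.7 -261.0 wh 114 83 ang 86.2 z 0.0365 slope deg xy [-0.03  0.02]
```

Emit:
{"api": "step_arm", "payload": {"steps": [[0,0,1,0],[0,0,0.5,0],[0,0,0.5,0]]}}

```text
time: 18.85
tool_pos: [0.4894, -0.263, 0.0609]
tool_rot: [-0.002, 0.733, 0.681, 0.008]
contact_force: [-3.1, 2.2, 4.7]
gripper_width: 0.245
```

Emit:
{"api": "step_arm", "payload": {"steps": [[0,0,0,0],[0,0,0,0],[0,0,0,0]], "claw": 50}}

```text
time: 19.15
tool_pos: [0.4899, -0.2633, 0.0608]
tool_rot: [-0.001, 0.733, 0.681, 0.008]
contact_force: [0.2, -0.5, 1.0]
gripper_width: 0.498
```

Emit:
{"api": "step_arm", "payload": {"steps": [[0,0,-2,0],[0,0,-5,0],[0,0,-12,0],[0,0,-20,0],[0,0,-25,0],[0,0,-20,0],[0,0,-10,0],[0,0,-4,0]]}}

```text
time: 19.95
tool_pos: [0.4887, -0.2646, 0.1658]
tool_rot: [-0.0, 0.733, 0.681, 0.008]
contact_force: [-0.2, -0.6, 0.1]
gripper_width: 0.496
```

```bash
python3 go.py .662 -.004 .20 0 8; python3 v.py g4 | grep -v post
cat > e.py <<'E'
from h import *
import sys
f=np.load(sys.argv[1]);P=f['P']
# tab: flat points near z .036 beyond the board end; eyelet = points lower inside
o=np.array([.489,-.2635]);a=np.radians(85.85);ey=np.array([np.cos(a),np.sin(a)]);ex=np.array([ey[1],-ey[0]])
q=P[...,:2]-o;u=q@ex*1000;v=q@ey*1000
tab=(abs(u)<22)&(v>64)&(v<100)&(abs(P[...,2]-.0362)<.003)
print('tab',tab.sum(),'u',np.percentile(u[tab],[1,99]).round(1),'v',np.percentile(v[tab],[1,99]).round(1),'z',np.median(P[...,2][tab]).round(4))
mask=tab.astype(np.uint8);c,_=cv2.findContours(mask,cv2.RETR_CCOMP,cv2.CHAIN_APPROX_NONE)
for k in c:
    A=cv2.contourArea(k)
    if A>30:
        (x,y),r=cv2.minEnclosingCircle(k);m=cv2.moments(k);x,y=m['m10']/m['m00'],m['m01']/m['m00']
        uv=[np.nanmean(np.array([u[p[0][1],p[0][0]],v[p[0][1],p[0][0]]])) for p in k]
        pts=np.array([P[p[0][1],p[0][0],:2] for p in k]);print('contour px',round(x),round(y),A,'mid xy',((pts.max(0)+pts.min(0))*500).round(1),'size',(np.ptp(pts,axis=0)*1000).round(1))
E
python3 e.py pics/g4_wrist.npz
python3 - <<'E'
import cv2
cv2.imwrite('pics/g4c.png',cv2.imread('pics/g4_wrist.png'))
E
```

```text
down in tool deg [-0.73 -0.63]
at [ 0.4887 -0.2646  0.1658] yaw -4.23 tilt 0.96 t 19.95 F [-0.2 -0.6  0.1] w 0.496
delta mm [173.3 260.6  34.2] dyaw 4.23
[[34.1, 19.2, -3.6, -0.53], [34.0, 19.6, -3.6, -0.53], [33.8, 19.9, -3.6, -0.53], [33.6, 20.2, -3.6, -0.53], [33.4, 20.5, -3.6, -0.53], [33.2, 20.8, -3.6, -0.53], [33.0, 21.1, -3.6, -0.53], [32.8, 21.4, -3.6, -0.53]]
tab 1328 u [-14.2  15.6] v [64.5 88.9] z 0.0363
contour px 279 96 1520.0 mid xy [ 495.1 -187.1] size [30.4 26.4]
contour px 279 101 290.0 mid xy [ 494.9 -190.7] size [13.6 13.2]
```

View pics/g4c.png

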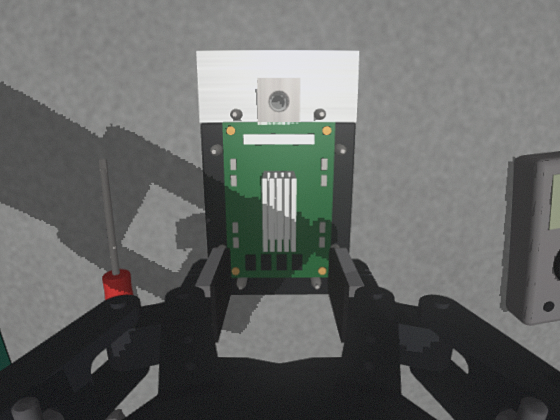

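Board sits inside the pegs, with the eyelet at (279,101) over the hole. It measures (494.9,-190.7) against an expected hole of (494.4,-189.8). Now for the pin.

Emit:
{"api": "step_arm", "payload": {"steps": [[15,8,-8,0],[28,15,-6,0],[34,20,-2,0],[36,21,0,0],[36,22,0,0],[36,22,0,0],[34,22,0,0],[30,20,0,0]]}}

```text
time: 20.9
tool_pos: [0.6543, -0.0206, 0.1703]
tool_rot: [-0.011, 0.736, 0.677, 0.003]
contact_force: [0.5, -1.7, 0.5]
gripper_width: 0.501
```

```bash
python3 go.py .662 -.02 .18 -4 3
```

```text
down in tool deg [-1.09  0.73]
at [ 0.6543 -0.0206  0.1703] yaw -4.75 tilt 1.31 t 20.9 F [ 0.5 -1.7  0.5] w 0.501
delta mm [7.7 0.6 9.7] dyaw 0.75
[[0.5, 2.5, -3.3, -0.25], [0.4, 2.5, -3.3, -0.25], [0.4, 2.5, -3.3, -0.25]]
```

Emit:
{"api": "step_arm", "payload": {"steps": [[-10,2,-3,-0.3],[-5,2,-3,0],[0,0,0,0],[0,0,0,0]]}}

```text
time: 21.3
tool_pos: [0.6562, -0.0326, 0.1698]
tool_rot: [-0.015, 0.732, 0.681, 0.0]
contact_force: [-0.0, -0.2, -0.3]
gripper_width: 0.502
```

```bash
cat > p.py <<'E'
from h import *
import sys
im,d,K,k1,E=shot('wrist',sys.argv[1]+'.png');P=cloud(d,K,k1,E);np.savez('pics/'+sys.argv[1]+'.npz',P=P,im=im)
near=np.hypot(P[...,0]-.662,P[...,1]+.004)<.045
for n,a,b in[('grip',.064,.076),('side',.045,.062),('collar',.039,.0435),('holder',.03,.0375)]:
    q=P[near&(P[...,2]>a)&(P[...,2]<b)]
    if len(q)>4:
        (x,y),(w,h),an=cv2.minAreaRect((q[:,:2]*1000).astype(np.float32));print(n,len(q),round(x,1),round(y,1),'wh',round(w,1),round(h,1),round(an,1),'zmax',q[:,2].max().round(4))
for b in boxes_of('wrist','pin')[:2]: print(b)
E
python3 go.py .662 -.004 .18 -4 3;python3 p.py p1
```

```text
down in tool deg [-1.2   1.26]
at [ 0.6562 -0.0326  0.1698] yaw -4.17 tilt 1.74 t 21.3 F [-0.  -0.2 -0.3] w 0.502
delta mm [ 5.8 28.6 10.2] dyaw 0.17
[[9.7, 1.1, -3.2, -0.06], [9.7, 1.2, -3.2, -0.06], [9.7, 1.2, -3.2, -0.06]]
grip 381 661.8 -5.9 wh 13.7 13.0 86.6 zmax 0.0748
side 56 662.2 -2.2 wh 6.3 14.3 89.4 zmax 0.0616
collar 203 662.0 -4.0 wh 15.8 19.0 85.5 zmax 0.0435
holder 2818 661.9 -6.0 wh 45.1 45.1 85.8 zmax 0.0375
{'box': [276.0, 159.0, 29.7, 31.8], 'p': 0.94}
```

Emit:
{"api": "step_arm", "payload": {"steps": [[6,0.5,5,0],[8,1,15,0],[8,1,20,0],[4,1,20,0],[1,0.5,15,0],[0,0,8,0],[0,0,4,0],[0,0,0,0]]}}

```text
time: 22.2
tool_pos: [0.659, -0.0016, 0.0764]
tool_rot: [-0.016, 0.733, 0.68, 0.0]
contact_force: [0.3, -0.1, -0.9]
gripper_width: 0.502
```

```bash
python3 go.py .6619 -.0056 .064 -4 3;python3 p.py p2
```

```text
down in tool deg [-1.24  1.31]
at [ 0.659  -0.0016  0.0764] yaw -4.27 tilt 1.8 t 22.2 F [ 0.3 -0.1 -0.9] w 0.502
delta mm [  2.9  -4.  -12.4] dyaw 0.27
[[-1.3, 1.1, 4.1, -0.09], [-1.3, 1.1, 4.1, -0.09], [-1.3, 1.1, 4.1, -0.09]]
grip 2066 659.0 -1.0 wh 22.9 69.7 85.8 zmax 0.076
side 470 658.8 -2.3 wh 16.2 43.4 86.1 zmax 0.062
collar 508 662.2 -3.5 wh 15.7 19.7 83.3 zmax 0.0435
holder 5310 661.9 -5.7 wh 45.5 45.2 85.6 zmax 0.0375
{'box': [269.7, 240.0, 46.1, 69.2], 'p': 0.83}
```

Emit:
{"api": "step_arm", "payload": {"steps": [[-1.5,1,4,-0.1],[-1.5,1,4,-0.1],[-0.8,0.7,3,0],[0,0,1,0],[0,0,0,0]]}}

```text
time: 22.8
tool_pos: [0.6643, -0.0068, 0.0678]
tool_rot: [-0.013, 0.732, 0.681, 0.003]
contact_force: [-0.3, -0.1, 0.8]
gripper_width: 0.5
```

```bash
python3 go.py .6619 -.0056 .064 -4 1
```

```text
down in tool deg [-1.21  0.86]
at [ 0.6643 -0.0068  0.0678] yaw -4.12 tilt 1.49 t 22.8 F [-0.3 -0.1  0.8] w 0.5
delta mm [-2.4  1.2 -3.8] dyaw 0.12
[[1.0, -2.5, 3.9, -0.12]]
```

Emit:
{"api": "step_arm", "payload": {"steps": [[1,-1.5,2,0],[0,-0.7,1.5,0],[0,0,0,0]]}}

```text
time: 23.1
tool_pos: [0.6621, -0.0055, 0.0643]
tool_rot: [-0.013, 0.732, 0.681, 0.003]
contact_force: [-0.0, -0.3, -0.7]
gripper_width: 0.499
```

```bash
python3 go.py .6619 -.0056 .064 -4 1
```

```text
down in tool deg [-1.22  0.85]
at [ 0.6621 -0.0055  0.0643] yaw -4.12 tilt 1.48 t 23.1 F [-0.  -0.3 -0.7] w 0.499
delta mm [-0.2 -0.1 -0.3] dyaw 0.12
[[-0.1, -0.2, 0.3, -0.12]]
```

Emit:
{"api": "step_arm", "payload": {"steps": [[0,0,0,0],[0,0,0,0],[0,0,0,0],[0,0,0,0],[0,0,0,0],[0,0,0,0]], "claw": 0}}

```text
time: 23.7
tool_pos: [0.6622, -0.0053, 0.0645]
tool_rot: [-0.012, 0.732, 0.681, 0.003]
contact_force: [-0.1, 0.5, 0.1]
gripper_width: 0.139
```

```bash
python3 go.py .662 -.0056 .15 -4 6
```

```text
down in tool deg [-1.21  0.82]
at [ 0.6622 -0.0053  0.0645] yaw -4.11 tilt 1.46 t 23.7 F [-0.1  0.5  0.1] w 0.139
delta mm [-0.2 -0.3 85.5] dyaw 0.11
[[0.3, -0.2, -14.2, -0.02], [0.3, -0.2, -14.2, -0.02], [0.3, -0.2, -14.2, -0.02], [0.3, -0.2, -14.2, -0.02], [0.3, -0.2, -14.2, -0.02], [0.3, -0.2, -14.2, -0.02]]
```

Emit:
{"api": "step_arm", "payload": {"steps": [[0,0,-3,0],[0,0,-6,0],[0,0,-10,0],[0,0,-15,0],[0,0,-20,0],[0,0,-20,0],[0,0,-15,0],[0,0,-8,0]]}}

```text
time: 24.5
tool_pos: [0.6632, -0.0076, 0.1693]
tool_rot: [-0.012, 0.732, 0.681, 0.003]
contact_force: [-0.1, -0.1, -0.4]
gripper_width: 0.14
```

```bash
python3 go.py .4946 -.190 .17 -4.2 8
```

```text
down in tool deg [-1.21  0.82]
at [ 0.6632 -0.0076  0.1693] yaw -4.1 tilt 1.46 t 24.5 F [-0.1 -0.1 -0.4] w 0.14
delta mm [-168.6 -182.4    0.7] dyaw -0.1
[[-24.2, -19.4, -0.3, 0.01], [-24.3, -19.4, -0.3, 0.01], [-24.3, -19.4, -0.3, 0.01], [-24.3, -19.4, -0.3, 0.01], [-24.3, -19.4, -0.3, 0.01], [-24.3, -19.4, -0.3, 0.01], [-24.3, -19.4, -0.3, 0.01], [-24.3, -19.4, -0.3, 0.01]]
```

Emit:
{"api": "step_arm", "payload": {"steps": [[-12,-10,0,0],[-22,-18,0,0],[-30,-25,0,0],[-32,-26,0,0],[-32,-26,0,0],[-28,-23,0,0],[-18,-14,0,0],[-8,-6,0,0]]}}

```text
time: 25.3
tool_pos: [0.4906, -0.1856, 0.1641]
tool_rot: [-0.015, 0.731, 0.682, 0.001]
contact_force: [0.6, 0.2, -0.5]
gripper_width: 0.141
```

Emit:
{"api": "step_arm", "payload": {"steps": [[0,0,0,0],[0,0,0,0]]}}

```text
time: 25.5
tool_pos: [0.489, -0.186, 0.1629]
tool_rot: [-0.015, 0.732, 0.681, 0.001]
contact_force: [-0.7, 0.2, -0.6]
gripper_width: 0.141
```

```bash
python3 go.py .4946 -.190 .12 -4.2 8; python3 v.py i1 | grep -v post; python3 e.py pics/i1_wrist.npz
python3 - <<'E'
import cv2,numpy as np,sys
sys.path.insert(0,'.')
w=cv2.imread('pics/i1_wrist.png')
s=cv2.imread('pics/i1_side.png')[200:320,220:340]
cv2.imwrite('pics/i1c.png',np.hstack([w[100:420,120:440],cv2.resize(s,(320,320))]))
E
```

```text
down in tool deg [-1.29  1.22]
at [ 0.489  -0.186   0.1629] yaw -4.11 tilt 1.78 t 25.5 F [-0.7  0.2 -0.6] w 0.141
delta mm [  5.6  -4.  -42.9] dyaw -0.09
[[-0.6, 0.8, 5.3, 0.01], [-0.6, 0.8, 5.3, 0.01], [-0.6, 0.8, 5.3, 0.01], [-0.6, 0.8, 5.3, 0.01], [-0.6, 0.8, 5.3, 0.01], [-0.6, 0.8, 5.3, 0.01], [-0.6, 0.8, 5.3, 0.01], [-0.6, 0.8, 5.3, 0.01]]
tab 1142 u [-13.9  15.6] v [64.2 89.2] z 0.0365
contour px 291 207 1286.0 mid xy [ 495.5 -187.1] size [31.3 27.2]
contour px 291 212 238.0 mid xy [ 495.3 -189.8] size [13.7 14.6]
```

View pics/i1c.png

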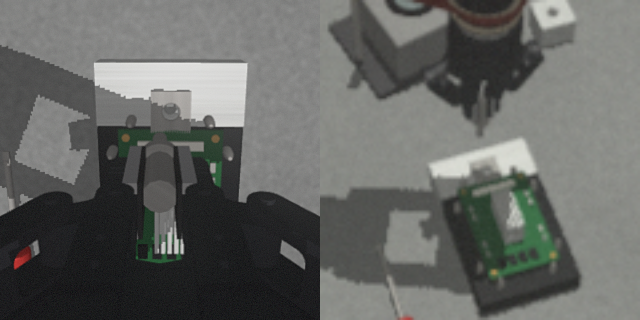

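```bash
cat > pp.py <<'E'
from h import *
import sys
tp=np.array(state()['tool_pos'])
for cam in ['wrist','scene','side']:
    P=np.load(f'pics/{sys.argv[1]}_{cam}.npz')['P']
    near=np.hypot(P[...,0]-tp[0],P[...,1]-tp[1])<.018
    for a in (24,30,36,42,48,54,60):
        q=P[near&(abs(tp[2]-P[...,2]-a/1000)<.003)]
        if len(q)>3:
            o=(q[:,:2]-tp[:2])*1000
            print(cam,-a,len(q),'mid',((o.max(0)+o.min(0))/2).round(1),'size',np.ptp(o,axis=0).round(1))
E
python3 pp.py i1
```

```text
wrist -24 326 mid [-0.1  5.8] size [12.5  7.7]
wrist -30 21 mid [-0.1  7.8] size [13.5  3.1]
wrist -48 41 mid [-0.9  2.5] size [6.9 2.3]
wrist -54 49 mid [-0.8  1.4] size [7.6 4.3]
scene -24 11 mid [1.1 6.7] size [18.3 10.1]
scene -30 5 mid [2.9 7.9] size [11.7  4.3]
scene -36 4 mid [-0.3  2.2] size [6.1 2. ]
scene -42 8 mid [1.1 4.4] size [7.4 6.6]
scene -54 7 mid [0.6 3.2] size [8.8 4.4]
side -24 7 mid [-4.9 -5.4] size [15.1  5. ]
side -42 4 mid [-4.8 -0.3] size [4.4 5.9]
```

Emit:
{"api": "step_arm", "payload": {"steps": [[-1,3,6,0],[-1,2,12,0],[-1,1,14,0],[-1,0.5,14,0],[0,0,8,0],[0,0,3,0],[0,0,0,0]]}}

```text
time: 26.35
tool_pos: [0.4957, -0.1863, 0.0986]
tool_rot: [-0.017, 0.73, 0.683, 0.0]
contact_force: [-0.8, 0.2, -1.2]
gripper_width: 0.141
```

```bash
python3 go.py .4958 -.1902 .095 -4.2 2; python3 v.py i2 | grep -v post;python3 pp.py i2; python3 e.py pics/i2_wrist.npz
```

```text
down in tool deg [-1.39  1.41]
at [ 0.4957 -0.1863  0.0986] yaw -3.79 tilt 1.98 t 26.35 F [-0.8  0.2 -1.2] w 0.141
delta mm [ 0.1 -3.9 -3.6] dyaw -0.41
[[-2.0, 0.2, 1.7, 0.21], [-2.0, 0.2, 1.7, 0.21]]
wrist -24 334 mid [-0.3  6.1] size [12.6  7.4]
wrist -30 27 mid [-0.3  8.1] size [13.5  3.2]
wrist -48 38 mid [-1.1  2.7] size [6.9 2. ]
wrist -54 48 mid [-1.   1.8] size [7.5 3.9]
wrist -60 191 mid [-1.4  3. ] size [29.9 19.4]
scene -24 12 mid [0.7 8.4] size [13.3  9.5]
scene -30 5 mid [1.5 7.5] size [15.3  7.5]
scene -42 4 mid [0.2 4.5] size [4.3 3.7]
scene -60 5 mid [-0.8 -3.3] size [ 7.6 14.1]
side -24 7 mid [-5.7 -4. ] size [13.8  6.2]
side -42 4 mid [-5.5 -0.5] size [6.3 5. ]
side -54 4 mid [-2.6 -6. ] size [10.7 15.7]
side -60 22 mid [-3.6 -2.6] size [25.3 26.3]
tab 1438 u [-14.   15.5] v [70.6 89.4] z 0.0364
contour px 280 227 1348.5 mid xy [ 495.6 -183.8] size [31.1 21.1]
```

Emit:
{"api": "step_arm", "payload": {"steps": [[-2,0,-2,0.2],[-1.2,0,-0.5,0.1],[0,0,0,0]]}}

```text
time: 26.8
tool_pos: [0.4975, -0.1911, 0.1048]
tool_rot: [-0.014, 0.732, 0.681, 0.001]
contact_force: [-0.1, -0.3, -0.4]
gripper_width: 0.137
```

```bash
python3 go.py .4959 -.1902 .085 -4.2 2
```

```text
down in tool deg [-1.22  1.07]
at [ 0.4975 -0.1911  0.1048] yaw -4.13 tilt 1.63 t 26.8 F [-0.1 -0.3 -0.4] w 0.137
delta mm [ -1.6   0.9 -19.8] dyaw -0.07
[[0.2, -0.6, 9.9, 0.04], [0.2, -0.6, 9.9, 0.04]]
```

Emit:
{"api": "step_arm", "payload": {"steps": [[0.5,-1,1,0],[0.2,-0.5,2,0],[0,0,2,0],[0,0,1,0]]}}

```text
time: 27.2
tool_pos: [0.4962, -0.1904, 0.0994]
tool_rot: [-0.013, 0.732, 0.681, 0.002]
contact_force: [-0.9, -0.2, -0.6]
gripper_width: 0.142
```

```bash
python3 go.py .4957 -.1902 .085 -4.2 2
```

```text
down in tool deg [-1.18  0.98]
at [ 0.4962 -0.1904  0.0994] yaw -4.14 tilt 1.54 t 27.2 F [-0.9 -0.2 -0.6] w 0.142
delta mm [ -0.5   0.2 -14.4] dyaw -0.06
[[-0.1, -0.1, 7.2, 0.03], [-0.1, -0.1, 7.2, 0.03]]
```

Emit:
{"api": "step_arm", "payload": {"steps": [[0,-0.4,2,0],[0,0,2.5,0],[0,0,3,0],[0,0,2,0],[0,0,1,0]]}}

```text
time: 27.7
tool_pos: [0.4953, -0.1898, 0.0873]
tool_rot: [-0.014, 0.732, 0.681, 0.002]
contact_force: [-0.0, 0.7, -1.0]
gripper_width: 0.138
```

```bash
python3 go.py .4957 -.1902 .064 -4.2 2
```

```text
down in tool deg [-1.21  1.05]
at [ 0.4953 -0.1898  0.0873] yaw -4.13 tilt 1.6 t 27.7 F [-0.   0.7 -1. ] w 0.138
delta mm [  0.4  -0.4 -23.3] dyaw -0.07
[[-0.4, 0.4, 11.6, 0.03], [-0.4, 0.5, 11.6, 0.03]]
```

Tip is through the eyelet (at about z 0.027) with no contact force, so I'll continue down.

Emit:
{"api": "step_arm", "payload": {"steps": [[-0.2,0.3,1.5,0],[-0.2,0,2,0],[0,0,2,0],[0,0,2,0],[0,0,2,0]]}}

```text
time: 28.2
tool_pos: [0.4956, -0.1902, 0.0772]
tool_rot: [-0.014, 0.732, 0.681, 0.002]
contact_force: [0.7, 0.3, -0.4]
gripper_width: 0.143
```

```bash
python3 go.py .4957 -.1902 .064 -4.2 2
```

```text
down in tool deg [-1.2   1.02]
at [ 0.4956 -0.1902  0.0772] yaw -4.13 tilt 1.57 t 28.2 F [ 0.7  0.3 -0.4] w 0.143
delta mm [  0.1  -0.  -13.2] dyaw -0.07
[[-0.1, 0.2, 6.6, 0.04], [-0.1, 0.2, 6.6, 0.04]]
```

Emit:
{"api": "step_arm", "payload": {"steps": [[0,0,2,0],[0,0,2.5,0],[0,0,2.5,0],[0,0,2,0],[0,0,1,0],[0,0,0.5,0]]}}

```text
time: 28.8
tool_pos: [0.4952, -0.1898, 0.0653]
tool_rot: [-0.014, 0.732, 0.681, 0.001]
contact_force: [0.2, 0.1, -0.3]
gripper_width: 0.139
```

```bash
python3 go.py .4957 -.1902 .064 -4.2 2
```

```text
down in tool deg [-1.21  1.05]
at [ 0.4952 -0.1898  0.0653] yaw -4.13 tilt 1.61 t 28.8 F [ 0.2  0.1 -0.3] w 0.139
delta mm [ 0.5 -0.4 -1.3] dyaw -0.07
[[-0.2, 0.3, 0.6, 0.03], [-0.2, 0.3, 0.6, 0.03]]
```

Emit:
{"api": "step_arm", "payload": {"steps": [[0,0.2,0.7,0],[0,0,0.5,0],[0,0,0.5,0],[0,0,0.5,0]]}}

```text
time: 29.2
tool_pos: [0.4955, -0.1899, 0.0644]
tool_rot: [-0.014, 0.732, 0.681, 0.001]
contact_force: [-2.4, 0.9, 4.6]
gripper_width: 0.138
```

Contact at the collar, so I'll release and back off.

Emit:
{"api": "step_arm", "payload": {"steps": [[0,0,0,0],[0,0,0,0],[0,0,0,0]], "claw": 40}}

```text
time: 29.5
tool_pos: [0.496, -0.1901, 0.0643]
tool_rot: [-0.013, 0.732, 0.681, 0.002]
contact_force: [-0.2, 0.3, 0.4]
gripper_width: 0.403
```

Emit:
{"api": "step_arm", "payload": {"steps": [[0,0,-3,0],[0,0,-8,0],[0,0,-15,0],[0,0,-22,0],[-8,0,-22,0],[-15,0,-18,0],[-12,0,-10,0],[0,0,0,0]]}}

```text
time: 30.3
tool_pos: [0.4959, -0.2287, 0.1715]
tool_rot: [-0.011, 0.732, 0.681, 0.002]
contact_force: [0.6, -0.2, -0.1]
gripper_width: 0.398
```

```bash
python3 go.py .4957 -.1902 .064 -4.2 2; python3 v.py z1 | grep board
python3 - <<'E'
import cv2
import numpy as np
P=np.load('pics/z1_wrist.npz')['P']
near=np.hypot(P[...,0]-.4948,P[...,1]+.19)<.025
for n,a,b in[('grip',.064,.085),('collar',.0385,.046),('tab',.034,.0385)]:
    q=P[near&(P[...,2]>a)&(P[...,2]<b)]
    if len(q): print(n,len(q),(q.mean(0)*1000).round(1),'mid',((q.max(0)+q.min(0))*500).round(1),'medz',np.median(q[:,2]).round(4),'size',(np.ptp(q,axis=0)*1000).round(1))
cv2.imwrite('pics/z1c.png',cv2.imread('pics/z1_wrist.png'))
E
```

```text
down in tool deg [-1.04  0.74]
at [ 0.4959 -0.2287  0.1715] yaw -4.07 tilt 1.28 t 30.3 F [ 0.6 -0.2 -0.1] w 0.398
delta mm [  -0.2   38.5 -107.5] dyaw -0.13
[[18.2, -0.8, 54.1, 0.06], [18.2, -0.8, 54.1, 0.06]]
grip 377 [ 495.4 -190.2   72.1] mid [ 495.4 -190.5   69.2] medz 0.0723 size [13.  13.6 10. ]
collar 270 [ 495.7 -191.7   41.8] mid [ 491.2 -197.8   42.2] medz 0.0422 size [27.6 34.3  7.3]
tab 1534 [ 494.8 -194.5   36.5] mid [ 494.  -193.8   36.3] medz 0.0365 size [39.3 40.2  4.2]
```

View pics/z1c.png

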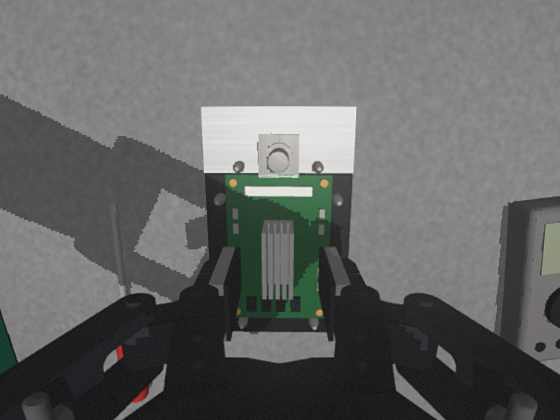

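The final view shows the board flat between the pegs and the pin standing in the eyelet at (278,158). The pin top is at 72.3 mm (72 expected) and the collar top at 42.2 mm (42 expected). I'm handing in.

```bash
python3 -c "
from plant import *
print(job_done(), state()['time'])"
```

```text
the job is handed in; nothing more can be done
the job is handed in; nothing more can be done
```

The job is handed in and my checks showed it done as asked. It had used 30.3 s of the 72 s when I took the last pictures, just before handing in. `job_done()` gives no verdict.

- **Viewing:** I took the tabbed board by its heat sink and held it over the camera for 2.35 s. It stayed still to about 0.4 mm and was about 0.6 mm off centre between the pointers. It was at their height within about 1 mm and tilted about 0.6° by the wrist camera; the scene camera read about 1°.
- **Fixture:** I laid the board between the guide pegs with a light contact of about 5 N. Before I let go its slope measured under 0.1°. The eyelet came out within about 1 mm of the hole.
- **Pin:** The locking pin is fully in. Its top measured 72.3 mm (72 expected) and its collar top 42.2 mm (42 expected).

**Disagreements and gaps:**
- The scene and side cameras differed from the wrist camera by 1 to 5 mm, so I worked from the wrist camera.
- The hand's own tilt drifted by 1 to 2° between moves, and I could not correct it with the moves available. It did no visible harm.
- I did not measure the other board or the other bench items again at the end. The wrist force never read above about 6 N after any move, and I saw no sign of touching them.

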